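# Check a spring gauge against the set marker

### The arm

A 6-joint arm with a two-finger parallel gripper is mounted at the origin on a cart in front of the work surface, level with it; the furniture and walls round the work are solid. World frame = base frame: x ahead of the robot, y to its left, z up, the work surface at z = 0. Lengths are in m, angles in rad, forces in N, time in s.
With the tool pointing down it reaches from about 0.35 to 0.775 m from the base axis. Payload 5.5 kg.
Tool frame: the origin (TCP) lies between the finger pads; the fingertips stand 19 mm ahead of it and the grasp point (between the pads) is the TCP; z points along the fingers, x is the direction in which the jaws open and shut, and the axes are right-handed (so a half turn about z gives the same grasp; the last joint's range is limited). The gripper opens to 85 mm and grips with 20 to 120 N. Pads are 22 mm wide; open, the fingers measure 114 mm over their backs; the gripper's body (76 mm by 85 mm) begins 54 mm behind the grasp point. The pads swing forward as they close: fully open they stand 13 mm farther back than shut.
Start: joints at [1.154, 0.313, 0.046, 1.304, 0, 1.431], TCP at [0.157, 0.553, 0.25] pointing down, gripper open.
Joint ranges: [-2.76, 2.76], [-0.86, 1.69], [-1.03, 1.26], [-2.2, 2.34], [-1.47, 1.5], [-3.14, 3.14]. Speed limits (rad/s): [2.57, 2.57, 3.14, 3.14, 3.14, 3.14].

### API

Orientations are given as a unit quaternion [w, x, y, z].
In Python, from workcell import env gives the robot as it stands. The module is installed in compiled form; this text tells all that it offers.
- The arm moves only by the tool carry_out, never from a script. Its argument "steps" is a list of rows, each a list of 7 numbers: the gripper command: -1 is shut, 1 is fully open, values between are in proportion, then the shift along the tool's x, y, z in m, then the turn, a rotation vector about the tool's x, y, z in rad. A call has 1 to 20 rows; each row shifts and turns the commanded pose from where the row before left it, along the tool's axes as they then stand; what a row does not reach is not made up. A row lasts 1/8 s, in which the tool goes at most 62.5 mm and 10.7 degrees, less where a joint would pass 70% of its speed; a pose out of reach is approached as far as the arm can. A call with a gripper value outside its range is refused whole. The fingers move at their own pace and stop on an object; "grip_force" is the grip in N (left out, the last holds). Time passes only in rows, so rows that do not move let the fingers close. It gives the time, the measured TCP pose, the force and the opening at its end, in the units of the state.
- env.get_state(): the state, without advancing time (a new reading comes with each control period).
- env.read_camera(name): name is "side" or "top" or "wrist"; returns a dict with "color" (400x640x3 uint8, red, green, blue), "K" (3x3 intrinsics, pixels), "dist" ([k1, k2, p1, p2, k3] as OpenCV has them; the pictures are not rectified), "R" (3x3) and "t" (3): a world point X has camera coordinates R X + t. Camera axes: x right, y down, z forward; pixel columns grow to the right and rows downward; lengths in m; the calibration is good to about 2 mm. A picture is of the moment at which its call begins. There is no depth.
- env.hand_in(): hands the job in, once; it reports no verdict.
The state is a dict: "clock": time; "joint_pos": joint angles; "qvel": joint speeds; "tau": joint torques, N m; "tcp_pos": TCP position; "orientation": TCP orientation; "wrist_force": force on the tool from outside, world axes, zero at the start; "ft_torque": the same for the moment, N m; "finger_gap": finger opening in m.
Only numpy, scipy, OpenCV 4.12 (cv2) and the standard library are available. Lean on these libraries where they do the work, as an engineer would, in place of code of your own. Each camera call takes 0.05 s, during which the arm holds its last target. There are 200 camera calls.

### The job

Lay the spring gauge in the cutout of the check fixture with its rod in the slot, let go of it, then take it by the black bar of its stirrup handle and pull the handle out until it stands level with the set marker on the rail, within half a centimetre and never more than a centimetre past it, and hold it there for about two seconds. Then ease the handle fully home without letting it snap back, and leave the gauge lying seated in the fixture. Leave the multimeter, the pliers and the label roll where they are.

Things in the scene. Friction and masses are not known exactly. Their poses are not given: they have to be found in the camera images.
- gauge_mid (a point): Centre of the loose spring gauge's housing, half-way up: a plain aluminium block 110 (x) x 40 (y) x 32 mm high lying flat on the table, scale window on top; the gauge weighs about 0.45 kg. +x points out along the rod to the stirrup handle, z up. A steel rod 9 mm thick, 18 mm above the underside, joins housing and handle.
- handle (a point): Centre of the black crossbar at the end of the gauge's stirrup handle: 12 mm thick (x, the pull direction), 64 wide (y), 28 high, axes as the gauge's. Slide home, it is 124 mm along +x from gauge_mid and 7 mm higher. The stirrup's clear opening before the bar is 38 (x) by 52 mm (y); beyond it is free space. Seated, the bar's lower edge is 9 mm above the base plate, its top 45 mm above the table.
- gauge_slide (a joint): How far the stirrup handle is pulled out of the housing: 0 m home, 0.085 m at the stop. A spring draws it home with 3.6 N at 0 and 1.2 N more for each 10 mm, with some damping.
- fixture: The fixed check fixture: grey base plate 304 x 108 x 8 mm with a cutout for the housing, formed by four dark foam corner blocks and a foam end wall at -x (tops 28 mm above the table). Origin on the table under the cutout's centre; +x is the pull direction, z up. Between the corner blocks of each long side is an open finger bay, x from -25 to +25 mm.
- cutout (a point): Where gauge_mid lies when the gauge is seated: centre of the cutout, 24 mm above the table, axes as the fixture's. The cutout is 116 x 46 mm (3 mm play all round the housing), its floor 8 mm above the table. Seated, the gauge's x axis points along the fixture's +x. When the handle is pulled, the housing moves up to 3 mm along +x until it bears on the stop cheeks.
- slot (a point): Slot for the rod, 16 mm wide, between the two steel stop cheeks at the +x end of the cutout (each 8 mm thick, tops 36 mm above the table); the point lies midway between them at rod height, 62 mm along +x from the cutout's centre.
- marker_mid (a point): Centre of the upright tongue of the set marker, a dark steel saddle clamped on the aluminium rail beside the handle's path (fixture's -y side); axes as the fixture's. Tongue 12 mm wide in x (as the crossbar), top 49 mm above the table. It stands still, 162 to 192 mm along +x from the fixture's origin. The handle is level with it at equal x in the fixture's frame, passing it 12 mm away.
- meter: Bystander: grey multimeter 145 x 74 x 50 mm lying on the table; origin under its centre, x along its length.
- pliers: Bystander: red-handled pliers 198 x 53 x 13 mm lying on the table; origin under the centre, x along its length.
- roll: Bystander: white label roll, 54 mm across and 30 mm high, lying flat; origin under its centre.

How it is judged:
On the way, in this order (a step that is already met when the one before it is completed fails the run):
1. the gauge lies seated in the fixture's cutout, let go, its slide home (x of gauge_mid in the frame of fixture between -0.006 and 0.006 m and y of gauge_mid in the frame of fixture between -0.006 and 0.006 m and z of gauge_mid in the frame of fixture between 0.02 and 0.028 m and angle between the x axis of gauge_mid and the x axis of fixture, either way round below 0.1 rad and value of joint gauge_slide below 0.005 m and distance between the grasp point and gauge_mid above 0.05 m), for 0.2 s.
2. the handle bar is held level with the set marker, within 6 mm, for 1 s, with the gauge seated (x of gauge_mid in the frame of fixture between -0.006 and 0.006 m and y of gauge_mid in the frame of fixture between -0.006 and 0.006 m and z of gauge_mid in the frame of fixture between 0.02 and 0.028 m and angle between the x axis of gauge_mid and the x axis of fixture, either way round below 0.1 rad and value of joint gauge_slide above 0.02 m and x of handle in the frame of marker_mid between -0.006 and 0.006 m), for 1 s.
At the end, for the whole second after the job is handed in: The gauge lies flat and seated in the fixture's cutout (centre within 6 mm of the cutout's centre along and across, within 4 mm in height, in line within 0.1 rad) and the slide is home (under 3 mm) and at rest (x of gauge_mid in the frame of fixture between -0.006 and 0.006 m and y of gauge_mid in the frame of fixture between -0.006 and 0.006 m and z of gauge_mid in the frame of fixture between 0.02 and 0.028 m and angle between the x axis of gauge_mid and the x axis of fixture, either way round below 0.1 rad and value of joint gauge_slide below 0.003 m and velocity of joint gauge_slide below 0.02 m/s); the robot touches nothing.
It fails at once if with the gauge in the fixture, the handle is pulled more than 12 mm past the marker (horizontal distance between gauge_mid and fixture below 0.02 m and value of joint gauge_slide above 0.02 m and x of handle in the frame of marker_mid above 0.012 m).
It fails at once if the slide snaps back (faster than 0.6 m/s) (velocity of joint gauge_slide below -0.6 m/s).
It fails at once if the multimeter, pliers or label roll is shifted by more than 30 mm (distance of any of meter, pliers, roll from where it was at the start of the episode above 0.03 m).
It also fails if it takes over 58 s, if anything falls off the work surface, if the arm or the gripper's body presses on something with over 40 N, if the wrist force passes 120 N, or if a joint passes its speed limit or range.

## Working session

There is one attempt and no reset: what is moved stays moved. The work goes in short steps, Python scripts to look and compute and a tool call to move; the robot and the scene stay as the last step left them, time stands still between calls to the robot, and variables do not carry over. Pictures are saved under pics/ and viewed, about 8 in all and at most 12, crops included, and the job is handed in when it is done.

Besides the shell and the picture viewer there is one more tool, called after "Emit:" as a command line: name --pt "numbers of a row" for each row, then --argument value for the rest. carry_out: Moves the arm, as the interface text tells. Its arguments: {"type":"object","properties":{"steps":{"type":"array","items":{"type":"array","items":{"type":"number"}}},"grip_force":{"type":"number"}},"required":["steps"]}

```bash
mkdir -p pics; cat > h.py <<'E'
import numpy as np, cv2
from workcell import env
from scipy.spatial.transform import Rotation as Rot
def ray(c,px):
    p=cv2.undistortPoints(np.array(px,float).reshape(-1,1,2),c['K'],np.array(c['dist'],float)).reshape(-1,2)
    d=np.c_[p,np.ones(len(p))]@c['R']; o=-np.array(c['R']).T@c['t']
    return o,d
def plane(c,px,z):
    o,d=ray(c,px); return o+d*((z-o[2])/d[:,2])[:,None]
def proj(c,X):
    r,_=cv2.Rodrigues(np.array(c['R'])); return cv2.projectPoints(np.array(X,float).reshape(-1,1,3),r,np.array(c['t'],float),c['K'],np.array(c['dist'],float))[0].reshape(-1,2)
def shot(n,f):
    c=env.read_camera(n); cv2.imwrite(f'pics/{f}.png',c['color'][:,:,::-1]); return c
E
python3 - <<'E'
from h import *
import pickle
for n in('top','side'):
    c=shot(n,n+'0'); pickle.dump(c,open(n+'0.pkl','wb')); print(n,-np.array(c['R']).T@c['t'],np.round(c['R'],2).tolist(),c['K'][0][0])
print(env.get_state())
E
```

```text
top [ 0.45448914 -0.10624803  1.22881079] [[0.01, -1.0, 0.02], [-1.0, -0.01, -0.09], [0.09, -0.02, -1.0]] 415.3687303326758
side [0.40574857 0.84993417 0.52435843] [[-0.99, -0.17, -0.02], [-0.05, 0.41, -0.91], [0.16, -0.9, -0.41]] 429.1004037599319
{'clock': 0.1, 'joint_pos': array([ 1.15438462e+00,  3.13972430e-01,  4.50794390e-02,  1.30360666e+00,
       -2.41676447e-05,  1.43117070e+00]), 'qvel': array([-0.00053911,  0.00120686,  0.00242699, -0.00023254, -0.00079061,
        0.00148782]), 'tau': array([ 3.03749235e-03, -4.81724060e+01,  2.99243885e+01,  1.27375373e-02,
       -1.34602819e-04, -2.03808878e-05]), 'tcp_pos': array([0.15698064, 0.55270591, 0.24946583]), 'orientation': array([ 4.24373243e-04,  7.97892389e-01,  6.02799312e-01, -7.38496957e-04]), 'wrist_force': array([-0.38307178, -0.82857715,  0.73242839]), 'ft_torque': array([-0.03251507, -0.06820936, -0.04394902]), 'finger_gap': 0.08517427071624901}
```

View pics/top0.png

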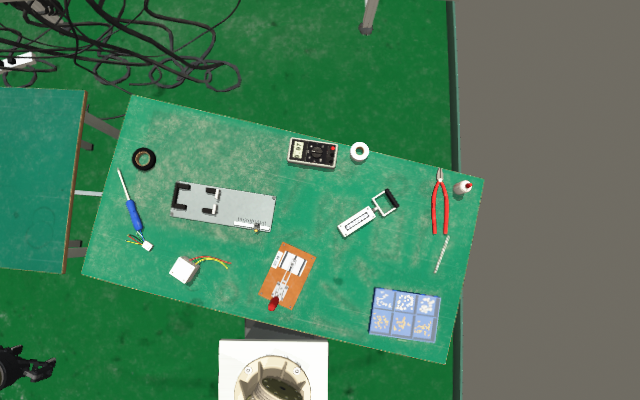

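View pics/side0.png

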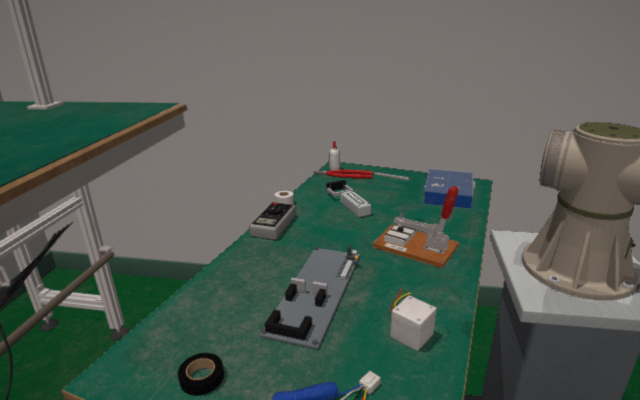

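The top view shows the fixture around (222,205), with its end wall at the left and the pull direction to the right. The marker is at about (257,228). The gauge lies at (357,221) with its handle at (391,198). I'll enlarge both to measure.

```bash
python3 - <<'E'
import cv2,numpy as np
a=cv2.imread('pics/top0.png')
f=cv2.resize(a[170:245,165:285],None,fx=6,fy=6,interpolation=cv2.INTER_CUBIC)[:, :720]
g=cv2.resize(a[182:242,332:402],None,fx=6,fy=6,interpolation=cv2.INTER_CUBIC)
cv2.imwrite('pics/f.png',f)
cv2.imwrite('pics/g.png',g)
E
```

```text
(no output)
```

View pics/f.png

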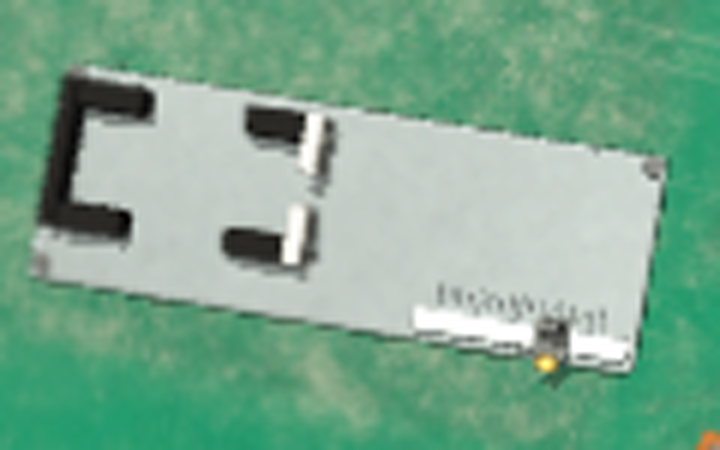

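View pics/g.png

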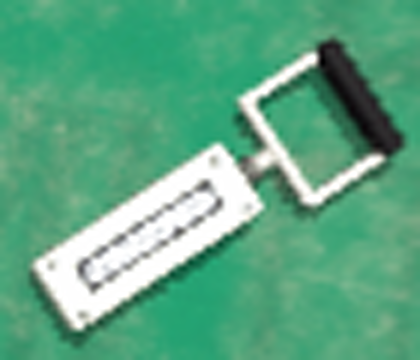

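```bash
python3 - <<'E'
from h import *
import pickle
c=pickle.load(open('top0.pkl','rb'))
F=lambda p:(np.array(p,float)+.5)/6-.5+[165,170]
G=lambda p:(np.array(p,float)+.5)/6-.5+[332,182]
P=plane(c,F([(75,66),(667,160),(630,372),(33,278)]),.008); print(P)
ex=(P[1]+P[2]-P[0]-P[3]);print('len',np.linalg.norm(ex)/2);ex/=np.linalg.norm(ex);ey=np.array([-ex[1],ex[0],0]);print('yaw',np.arctan2(ex[1],ex[0]))
ck=plane(c,F([(313,145),(294,234)]),.036); m=ck.mean(0);print('cheekmid',m, 'sep',ck[0]-ck[1]); o=m-.062*ex; o[2]=0;print('origin',o)
fl=lambda X:np.c_[(X-o)@ex,(X-o)@ey]
print('plate in f',fl(P)*1000)
print('foam',fl(plane(c,F([(82,150),(140,118),(120,205),(75,200)]),.028))*1000)
print('marker',fl(plane(c,F([(552,330)]),.049))*1000)
H=plane(c,G([(218,143),(268,200),(80,332),(32,265)]),.032);h=H.mean(0)
b=plane(c,G([(360,97)]),.037)[0]
print('gauge',h,b,'dist',np.linalg.norm((b-h)[:2]),'yawbar',np.arctan2(*(b-h)[1::-1]),'yaw', np.arctan2(*((H[0]+H[1]-H[2]-H[3])[1::-1])))
print('sides',np.linalg.norm(np.diff(H,axis=0),axis=1))
print('marker world',o+ex*.18-ey*.05)
E
```

```text
[[ 0.61408402  0.29356569  0.008     ]
 [ 0.57143938 -0.00186536  0.008     ]
 [ 0.46721501  0.01398335  0.008     ]
 [ 0.50858662  0.30996683  0.008     ]]
len 0.2986761939138804
yaw -1.711911940860362
cheekmid [0.55203515 0.17047274 0.036     ] sep [ 0.04306944 -0.00769149  0.        ]
origin [0.56075531 0.23185644 0.        ]
plate in f [[-68.59639988  44.11934214]
 [229.89585046  43.45030211]
 [228.86359984 -61.96712809]
 [-69.99653765 -62.63616812]]
foam [[-50.68071699   2.48148242]
 [-25.29511129  22.28630816]
 [-27.28119903 -20.99682011]
 [-49.60806956 -22.04438417]]
marker [[193.26819976 -48.00693178]]
gauge [ 0.50155188 -0.23838457  0.032     ] [ 0.56915578 -0.3395016   0.037     ] dist 0.12163445782510482 yawbar -0.9814765250160742 yaw -0.9657237470770142
sides [0.03653527 0.1111387  0.03944358]
marker world [0.48593574 0.06067808 0.        ]
```

Emit:
carry_out --pt "1 -0.0246 0.0426 0 0 0 0" --pt "1 -0.0246 0.0426 0 0 0 0" --pt "1 -0.0246 0.0426 0 0 0 0" --pt "1 -0.0246 0.0426 0 0 0 0" --pt "1 -0.0246 0.0426 0 0 0 0" --pt "1 -0.0246 0.0426 0 0 0 0" --pt "1 -0.0246 0.0426 0 0 0 0" --pt "1 -0.0246 0.0426 0 0 0 0" --pt "1 -0.0246 0.0426 0 0 0 0" --pt "1 -0.0246 0.0426 0 0 0 0" --pt "1 0 0 0 0 0 0" --pt "1 0 0 0 0 0 0"

```text
clock: 1.6
tcp_pos: [0.4992, 0.2, 0.2498]
orientation: [-0.0, 0.798, 0.603, -0.001]
wrist_force: [-0.2, -0.1, 0.0]
finger_gap: 0.0854
```

```bash
cat >> h.py <<'E'
def delta(pos,ang):
    "tool-axis shift (current axes) and tool z turn to reach pos with tool x at world angle ang"
    s=env.get_state(); w,x,y,z=s['orientation']; R=Rot.from_quat([x,y,z,w]).as_matrix()
    a=np.arctan2(R[1,0],R[0,0]); t=-((ang-a+np.pi)%(2*np.pi)-np.pi)
    print('clk',round(s['clock'],2),'tcp',s['tcp_pos'].round(4),'ang',round(a,4),'tilt',R[:,2].round(4),'j6',round(s['joint_pos'][5],2),'F',s['wrist_force'].round(1),'gap',round(s['finger_gap'],4))
    print('shift',(R.T@(np.array(pos)-s['tcp_pos'])).round(4),'turn',round(t,4))
E
python3 - <<'E'
from h import *
import pickle
c=shot('wrist','w1');pickle.dump(c,open('w1.pkl','wb'))
print(-np.array(c['R']).T@c['t'],np.round(c['R'],2).tolist())
delta([.495,-.243,.2],.596)
E
```

```text
[0.41923692 0.22225592 0.37234583] [[0.27, 0.96, 0.0], [0.91, -0.26, 0.32], [0.31, -0.09, -0.95]]
clk 1.65 tcp [0.4989 0.2005 0.25  ] ang 1.2945 tilt [-1.2e-03  1.0e-04 -1.0e+00] j6 0.51 F [ 0.1  0.7 -0.8] gap 0.0851
shift [-0.4277  0.1173  0.0499] turn 0.6985
```

View pics/w1.png

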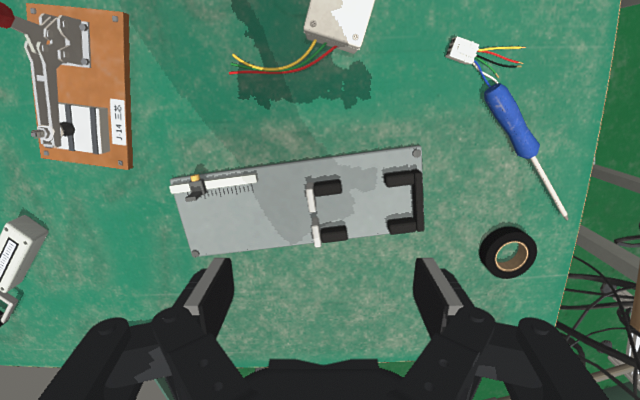

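The wrist view shows the fixture clearly: cheeks near (310,200) and (317,236), foam end wall at about x=415, marker at (196,186). I'll enlarge it.

```bash
python3 - <<'E'
import cv2
a=cv2.imread('pics/w1.png')
cv2.imwrite('pics/w1f.png',cv2.resize(a[140:262,165:430],None,fx=3,fy=3,interpolation=cv2.INTER_CUBIC))
E
```

```text
(no output)
```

View pics/w1f.png

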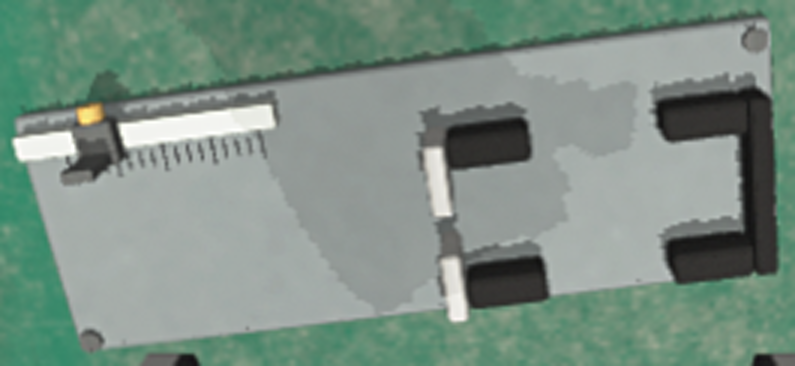

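```bash
python3 - <<'E'
from h import *
import pickle
c=pickle.load(open('w1.pkl','rb'))
F=lambda p:(np.array(p,float)+.5)/3-.5+[165,140]
P=plane(c,F([(770,18),(775,275),(90,349),(15,118)]),.008)
ex=P[2]-plane(c,F([(645,284)]),.008)[0];ex/=np.linalg.norm(ex); e2=P[3]-P[0]; e2/=np.linalg.norm(e2)
print('yaws',np.arctan2(ex[1],ex[0]),np.arctan2(e2[1],e2[0]),[np.linalg.norm(P[1]-P[0]),np.linalg.norm(P[3]-P[0])])
ex=(ex+e2)/2;ex/=np.linalg.norm(ex);ey=np.array([-ex[1],ex[0],0])
C=plane(c,F([(424,148),(444,147),(432,217),(452,215),(442,256),(461,256),(450,320),(467,319)]),.036)
o=C.mean(0); m=plane(c,F([(447,236)]),.036)[0]
o=o-.062*ex;o[2]=0;print('origin',o)
fl=lambda X:(np.c_[(X-o)@ex,(X-o)@ey]*1000).round(1)
print('cheeks',fl(C).tolist()); print('plate',fl(P).tolist())
print('foam inner wall top,z28',fl(plane(c,F([(750,180),(700,250),(690,105),(490,122),(500,265),(510,305)]),.028)).tolist())
print('marker',fl(plane(c,F([(85,176),(97,158)]),.049)).tolist())
E
```

```text
yaws -1.7175667167516524 -1.716447585597048 [np.float64(0.10926954869698234), np.float64(0.3004562917482535)]
origin [0.56143576 0.2344192  0.        ]
cheeks [[65.3, -36.0], [58.0, -35.4], [66.4, -8.5], [58.8, -8.3], [65.0, 7.9], [57.7, 8.9], [65.8, 35.5], [59.1, 35.9]]
plate [[-71.6, -61.8], [-70.0, 47.5], [226.1, 44.0], [228.9, -61.6]]
foam inner wall top,z28 [[-55.9, -4.3], [-35.1, 22.3], [-34.7, -37.1], [40.1, -40.4], [43.6, 18.2], [41.8, 36.2]]
marker [[187.3, -45.7], [181.2, -51.8]]
```

Emit:
carry_out --pt "1 -0.0527 0.0153 0 0 0 0" --pt "1 -0.0527 0.0153 0 0 0 0" --pt "1 -0.0527 0.0153 0 0 0 0" --pt "1 -0.0527 0.0153 0 0 0 0" --pt "1 -0.0527 0.0153 0 0 0 0" --pt "1 -0.0527 0.0153 0 0 0 0" --pt "1 -0.0527 0.0153 0 0 0 0" --pt "1 -0.0527 0.0153 0 0 0 0" --pt "1 0 0 0.0125 0 0 0.1746" --pt "1 0 0 0.0125 0 0 0.1746" --pt "1 0 0 0.0125 0 0 0.1746" --pt "1 0 0 0.0125 0 0 0.1746" --pt "1 0 0 0 0 0 0" --pt "1 0 0 0 0 0 0"

```text
clock: 3.4
tcp_pos: [0.5026, -0.2381, 0.2008]
orientation: [0.0, 0.955, 0.295, 0.0]
wrist_force: [-0.1, -0.0, 0.0]
finger_gap: 0.0854
```

```bash
python3 - <<'E'
from h import *
import pickle
c=shot('wrist','w2');pickle.dump(c,open('w2.pkl','wb'))
delta([.5016,-.2384,.024],.596)
E
```

```text
clk 3.45 tcp [ 0.5027 -0.2384  0.201 ] ang 0.599 tilt [ 9.e-04 -4.e-04 -1.e+00] j6 0.38 F [-0.1  0.3 -0.6] gap 0.0853
shift [-0.001  -0.0007  0.177 ] turn 0.003
```

View pics/w2.png

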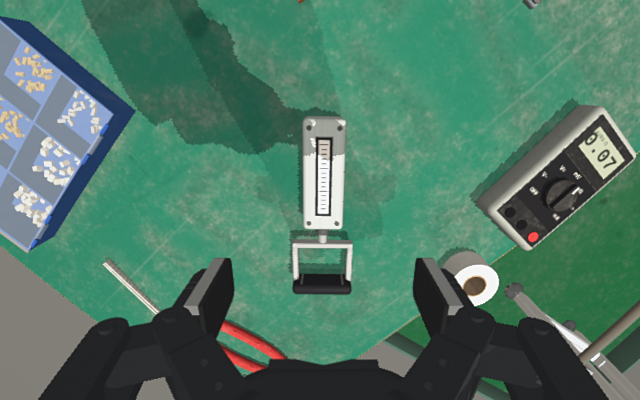

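```bash
python3 - <<'E'
from h import *
import pickle
c=pickle.load(open('w2.pkl','rb'))
S=plane(c,[(308.5,127.5),(340.5,127.5),(309,224),(337.5,223.5)],.032)
v=S[2]+S[3]-S[0]-S[1]; m=S.mean(0); print(m,'yaw',np.arctan2(v[1],v[0]),[np.linalg.norm(S[0]-S[1]),np.linalg.norm(S[2]-S[3]),np.linalg.norm(v)/2])
b=plane(c,[(322,281.)],.045)[0]; d=b-m; print('bar',b,np.linalg.norm(d[:2]),np.arctan2(d[1],d[0]))
delta([m[0],m[1],.024],np.arctan2(v[1],v[0])+np.pi/2)
E
```

```text
[ 0.50221542 -0.23675683  0.032     ] yaw -0.9835106319349273 [np.float64(0.028870442820854304), np.float64(0.028388731237457727), np.float64(0.0945339299409966)]
bar [ 0.56002713 -0.32467975  0.045     ] 0.10522658120271199 -0.9891477709041651
clk 3.45 tcp [ 0.5027 -0.2384  0.201 ] ang 0.599 tilt [ 9.e-04 -4.e-04 -1.e+00] j6 0.38 F [-0.1  0.3 -0.6] gap 0.0853
shift [ 0.0005 -0.0018  0.177 ] turn 0.0117
```

Emit:
carry_out --pt "1 0 -0.001 0.05 0 0 0.009" --pt "1 0 0 0.05 0 0 0" --pt "1 0 0 0.045 0 0 0" --pt "1 0 0 0.031 0 0 0" --pt "1 0 0 0 0 0 0" --pt "-1 0 0 0 0 0 0" --pt "-1 0 0 0 0 0 0" --pt "-1 0 0 0 0 0 0" --pt "-1 0 0 0 0 0 0" --pt "-1 0 0 0 0 0 0" --pt "-1 0 0 0 0 0 0" --pt "-1 0 0 -0.03 0 0 0" --pt "-1 0 0 -0.05 0 0 0" --pt "-1 0 0 -0.05 0 0 0" --pt "-1 0 0 0 0 0 0" --grip_force 50

```text
clock: 5.32
tcp_pos: [0.504, -0.2396, 0.1588]
orientation: [0.003, 0.957, 0.289, 0.003]
wrist_force: [0.3, 1.4, -4.2]
finger_gap: 0.0389
```

```bash
python3 - <<'E'
from h import *
delta([.5614,.2344,.155],-1.716+np.pi/2)
E
```

```text
clk 5.33 tcp [ 0.504  -0.2396  0.1588] ang 0.5868 tilt [ 0.0071 -0.0046 -1.    ] j6 0.4 F [ 0.3  1.4 -4.2] gap 0.0389
shift [ 0.3102 -0.363   0.002 ] turn 0.732
```

Emit:
carry_out --pt "-1 0 0 0 0 0 0.15" --pt "-1 0 0 0 0 0 0.15" --pt "-1 0 0 0 0 0 0.15" --pt "-1 0 0 0 0 0 0.15" --pt "-1 0 0 0 0 0 0.132" --pt "-1 -0.001 -0.0434 0 0 0 0" --pt "-1 -0.001 -0.0434 0 0 0 0" --pt "-1 -0.001 -0.0434 0 0 0 0" --pt "-1 -0.001 -0.0434 0 0 0 0" --pt "-1 -0.001 -0.0434 0 0 0 0" --pt "-1 -0.001 -0.0434 0 0 0 0" --pt "-1 -0.001 -0.0434 0 0 0 0" --pt "-1 -0.001 -0.0434 0 0 0 0" --pt "-1 -0.001 -0.0434 0 0 0 0" --pt "-1 -0.001 -0.0434 0 0 0 0" --pt "-1 -0.001 -0.0434 0 0 0 0" --pt "-1 0 0 0 0 0 0" --pt "-1 0 0 0 0 0 0"

```text
clock: 7.58
tcp_pos: [0.5587, 0.2354, 0.1524]
orientation: [0.001, 0.997, -0.072, -0.002]
wrist_force: [0.2, -1.0, -4.0]
finger_gap: 0.0392
```

```bash
python3 - <<'E'
from h import *
import pickle
c=shot('wrist','w3');pickle.dump(c,open('w3.pkl','wb'))
delta([.5614,.2344,.155],-1.716+np.pi/2)
E
```

```text
clk 7.62 tcp [0.559  0.235  0.1529] ang -0.1459 tilt [-0.0027 -0.0011 -1.    ] j6 1.98 F [-0.1  0.4 -4.3] gap 0.039
shift [ 0.0025  0.0002 -0.0022] turn -0.0007
```

View pics/w3.png

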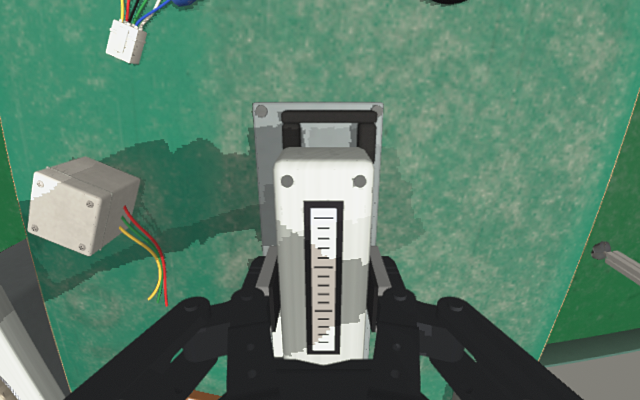

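```bash
python3 - <<'E'
from h import *
import pickle
c=pickle.load(open('w3.pkl','rb'))
t=np.array([.559,.235,.1529]); y=-1.716; ex=np.array([np.cos(y),np.sin(y),0]); ey=np.array([-ex[1],ex[0],0])
f=lambda X,o:(np.c_[(X-o)@ex,(X-o)@ey]*1000).round(1).tolist()
print('screws rel tcp',f(plane(c,[(287,181),(359.5,181),(323,350)],t[2]+.0075),t))
# rear top edge
print('back top edge rel tcp',f(plane(c,[(277,160),(372,160)],t[2]+.0075),t))
o=np.array([.5614,.2344,0])
print('plate rear corners',f(plane(c,[(253,103),(383,103)],.008),o))
print('wall z28 outer/inner; side blocks inner',f(plane(c,[(330,111),(330,123),(299,140),(360,140)],.028),o))
E
```

```text
screws rel tcp [[-49.9, -14.0], [-49.9, 13.1], [31.2, -0.6]]
back top edge rel tcp [[-57.9, -17.4], [-57.9, 17.4]]
plate rear corners [[-71.6, -60.2], [-71.5, 45.1]]
wall z28 outer/inner; side blocks inner [[-66.4, 1.9], [-57.5, 1.9], [-44.6, -22.0], [-44.6, 25.2]]
```

```bash
python3 - <<'E'
from h import *
y=-1.716; ex=np.array([np.cos(y),np.sin(y),0]); ey=np.array([-ex[1],ex[0],0])
delta(np.array([.5614,.2344,.045])+.0028*ex+.0009*ey,y+np.pi/2)
E
```

```text
clk 7.62 tcp [0.559  0.235  0.1529] ang -0.1459 tilt [-0.0027 -0.0011 -1.    ] j6 1.98 F [-0.1  0.4 -4.3] gap 0.039
shift [0.0037 0.0028 0.1079] turn -0.0007
```

Emit:
carry_out --pt "-1 0.0037 0.0028 0 0 0 0" --pt "-1 0 0 0.03 0 0 0" --pt "-1 0 0 0.03 0 0 0" --pt "-1 0 0 0.025 0 0 0" --pt "-1 0 0 0.005 0 0 0" --pt "-1 0 0 0 0 0 0" --pt "-1 0 0 0.006 0 0 0" --pt "-1 0 0 0.006 0 0 0" --pt "-1 0 0 0.004 0 0 0" --pt "-1 0 0 0 0 0 0"

```text
clock: 8.88
tcp_pos: [0.5629, 0.2326, 0.0479]
orientation: [0.0, 0.997, -0.073, -0.0]
wrist_force: [0.0, 0.3, -5.0]
finger_gap: 0.039
```

```bash
python3 - <<'E'
from h import *
import pickle
c=shot('wrist','w4');pickle.dump(c,open('w4.pkl','wb'))
y=-1.716; ex=np.array([np.cos(y),np.sin(y),0]); ey=np.array([-ex[1],ex[0],0])
delta(np.array([.5614,.2344,.033])+.0028*ex+.0009*ey,y+np.pi/2)
E
```

```text
clk 8.93 tcp [0.563  0.2326 0.0481] ang -0.1453 tilt [-4.e-04 -0.e+00 -1.e+00] j6 1.98 F [-1.1 -0.3 -4.1] gap 0.0394
shift [-0.001   0.0013  0.0151] turn -0.0001
```

View pics/w4.png

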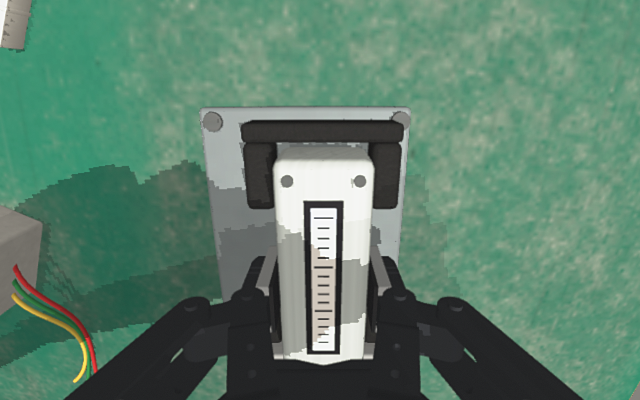

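The view shows the housing at (275–372, 150 and below) sitting inside the corner blocks, with a gap to the end wall. There is no contact force, so I'll lower it.

Emit:
carry_out --pt "-1 0 0 0.005 0 0 0" --pt "-1 0 0 0.005 0 0 0" --pt "-1 0 0 0.003 0 0 0" --pt "-1 0 0 0 0 0 0" --pt "-1 0 0 0 0 0 0"

```text
clock: 9.55
tcp_pos: [0.5633, 0.2326, 0.0354]
orientation: [-0.0, 0.997, -0.073, 0.0]
wrist_force: [0.4, -0.7, -4.1]
finger_gap: 0.0388
```

Emit:
carry_out --pt "-1 0 0 0.002 0 0 0" --pt "-1 0 0 0.001 0 0 0" --pt "-1 0 0 0 0 0 0" --pt "-1 0 0 0 0 0 0"

```text
clock: 10.05
tcp_pos: [0.5636, 0.2327, 0.0342]
orientation: [-0.0, 0.997, -0.073, 0.001]
wrist_force: [-2.5, -0.5, 7.1]
finger_gap: 0.0388
```

Emit:
carry_out --pt "0.1 0 0 0 0 0 0" --pt "0.3 0 0 0 0 0 0" --pt "0.3 0 0 0 0 0 0" --pt "0.3 0 0 -0.03 0 0 0" --pt "0.3 0 0 -0.04 0 0 0" --pt "0.3 0 0 -0.05 0 0 0" --pt "0.3 0 -0.03 -0.045 0 0 0" --pt "0.3 0 0 0 0 0 0" --pt "0.3 0 0 0 0 0 0"

```text
clock: 11.18
tcp_pos: [0.5673, 0.2623, 0.1968]
orientation: [0.0, 0.997, -0.072, -0.0]
wrist_force: [-0.4, 0.5, -0.9]
finger_gap: 0.0552
```

```bash
python3 - <<'E'
from h import *
import pickle
y=-1.716; ex=np.array([np.cos(y),np.sin(y),0])
c=shot('wrist','w5');pickle.dump(c,open('w5.pkl','wb'))
delta(np.array([.5614,.2344,.2])+.15*ex,y+np.pi)
E
```

```text
clk 11.22 tcp [0.5668 0.2618 0.1959] ang -0.1454 tilt [-2.1e-03 -7.0e-04 -1.0e+00] j6 2.02 F [-0.8  0.5 -0.7] gap 0.0558
shift [-0.0013  0.1779 -0.0039] turn -1.571
```

View pics/w5.png

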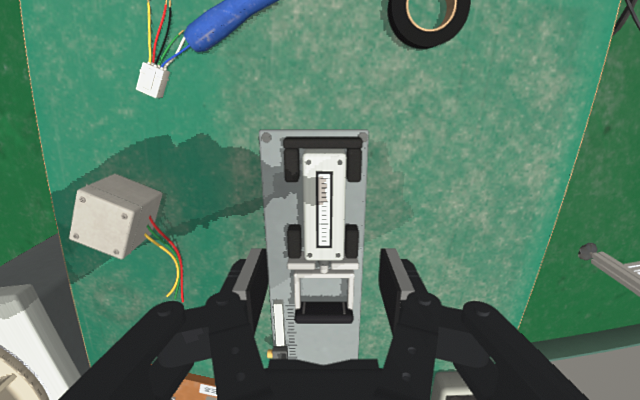

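The gauge lies seated with its rod in the slot and handle home; the bar is at about (326,318). Next I turn the tool and hover over the bar.

Emit:
carry_out --pt "0.3 0 0.04 0 0 0 0" --pt "0.3 0 0.04 0 0 0 0" --pt "0.3 0 0.04 0 0 0 0" --pt "0.3 -0.001 0.032 0 0 0 0" --pt "0.3 0 0 0 0 0 -0.1571" --pt "0.3 0 0 0 0 0 -0.1571" --pt "0.3 0 0 0 0 0 -0.1571" --pt "0.3 0 0 0 0 0 -0.1571" --pt "0.3 0 0 0 0 0 -0.1571" --pt "0.3 0 0 0 0 0 -0.1571" --pt "0.3 0 0 0 0 0 -0.1571" --pt "0.3 0 0 0 0 0 -0.1571" --pt "0.3 0 0 0 0 0 -0.1571" --pt "0.3 0 0 0 0 0 -0.1571" --pt "-0.1 0 0 0 0 0 0" --pt "-0.1 0 0 0 0 0 0"

```text
clock: 13.22
tcp_pos: [0.544, 0.1117, 0.1964]
orientation: [-0.001, 0.758, 0.653, -0.001]
wrist_force: [0.8, 0.4, -0.2]
finger_gap: 0.0385
```

```bash
python3 - <<'E'
from h import *
import pickle
y=-1.716; ex=np.array([np.cos(y),np.sin(y),0])
c=shot('wrist','w6');pickle.dump(c,open('w6.pkl','wb'))
delta(np.array([.5614,.2344,.034])+.124*ex,y+np.pi)
a=c['color'][:,:,::-1]
b=a[90:330,140:500]
cv2.imwrite('pics/w6c.png',cv2.resize(b,None,fx=2.2,fy=2.2,interpolation=cv2.INTER_CUBIC))
E
```

```text
clk 13.28 tcp [0.5441 0.1118 0.1966] ang 1.4232 tilt [-0.0013 -0.     -1.    ] j6 0.21 F [-0.  -0.  -0.7] gap 0.0385
shift [-1.000e-04 -4.000e-04  1.626e-01] turn -0.0024
```

View pics/w6c.png

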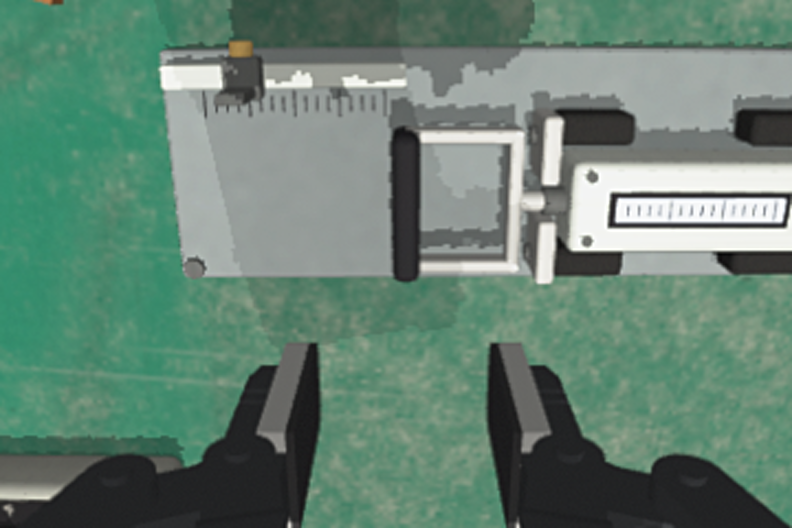

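```bash
python3 - <<'E'
from h import *
import pickle
c=pickle.load(open('w6.pkl','rb'))
a=c['color'][:,:,::-1]
cv2.imwrite('pics/w6m.png',cv2.resize(a[100:150,205:285],None,fx=10,fy=10,interpolation=cv2.INTER_CUBIC))
F=lambda p:(np.array(p,float)+.5)/2.2-.5+[140,90]
y=-1.716; ex=np.array([np.cos(y),np.sin(y),0]);ey=np.array([-ex[1],ex[0],0]);o=np.array([.5614,.2344,0])
f=lambda X:(np.c_[(X-o)@ex,(X-o)@ey]*1000).round(1).tolist()
print('bar',f(plane(c,F([(392,203),(418,203),(405,130),(405,280)]),.045)))
print('cheeks',f(plane(c,F([(543,115),(563,115),(545,282)]),.036)))
print('housing edge',f(plane(c,F([(571,165),(571,248)]),.04)))
print('marker',f(plane(c,F([(215,100),(238,100),(250,95),(263,95)]),.049)))
print(proj(c,[o+ex*.18-ey*.044+[0,0,.049]])-[205,100])
E
```

```text
bar [[129.0, -2.6], [118.4, -2.6], [123.6, -32.5], [123.8, 31.3]]
cheeks [[67.7, -36.8], [59.6, -36.8], [62.5, 36.2]]
housing edge [[55.9, -17.0], [53.2, 19.0]]
marker [[196.5, -45.3], [187.6, -45.2], [182.9, -47.1], [177.9, -47.0]]
[[52.00912993 36.53391186]]
```

View pics/w6m.png

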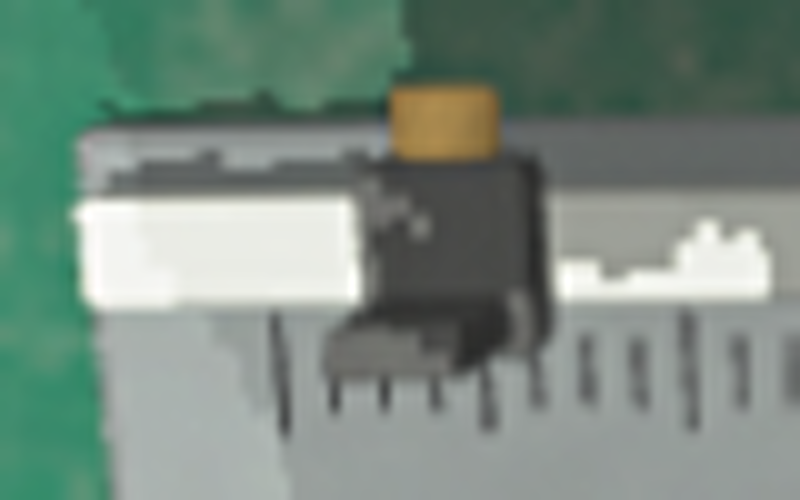

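Emit:
carry_out --pt "-0.1 0 0 0.05 0 0 0" --pt "-0.1 0 0 0.05 0 0 0" --pt "-0.1 0 0 0.04 0 0 0" --pt "-0.1 0 0 0.02 0 0 0" --pt "-0.1 0 0 0 0 0 0" --pt "-0.1 0 0 0 0 0 0"

```text
clock: 14.02
tcp_pos: [0.5453, 0.1121, 0.0382]
orientation: [0.0, 0.757, 0.654, 0.001]
wrist_force: [-0.4, -0.5, 0.9]
finger_gap: 0.0384
```

Emit:
carry_out --pt "-1 0 0 0.001 0 0 0" --pt "-1 0 0 0 0 0 0" --pt "-1 0 0 0 0 0 0" --pt "-1 0 0 0 0 0 0" --pt "-1 0 0 0 0 0 0" --grip_force 50

```text
clock: 14.65
tcp_pos: [0.5455, 0.1122, 0.0372]
orientation: [0.0, 0.757, 0.654, 0.001]
wrist_force: [0.2, 0.8, 5.0]
finger_gap: 0.0112
```

```bash
python3 - <<'E'
from h import *
import pickle
c=shot('wrist','w7');pickle.dump(c,open('w7.pkl','wb'))
y=-1.716; ex=np.array([np.cos(y),np.sin(y),0])
delta(np.array([.5614,.2344,.037])+.124*ex,y+np.pi)
E
```

```text
clk 14.7 tcp [0.5455 0.1122 0.0372] ang 1.4255 tilt [ 2.2e-03  6.0e-04 -1.0e+00] j6 0.2 F [0.7 0.  5.3] gap 0.0109
shift [-0.0008 -0.002   0.0002] turn -0.0001
```

Emit:
carry_out --pt "-1 -0.003 0 0 0 0 0" --pt "-1 -0.005 0 0 0 0 0" --pt "-1 -0.006 0 0 0 0 0" --pt "-1 -0.006 0 0 0 0 0" --pt "-1 -0.006 0 0 0 0 0" --pt "-1 -0.006 0 0 0 0 0" --pt "-1 -0.006 0 0 0 0 0" --pt "-1 -0.006 0 0 0 0 0" --pt "-1 -0.004 0 0 0 0 0" --pt "-1 -0.002 0 0 0 0 0" --pt "-1 0 0 0 0 0 0" --pt "-1 0 0 0 0 0 0"

```text
clock: 16.2
tcp_pos: [0.5381, 0.064, 0.0366]
orientation: [-0.001, 0.756, 0.654, 0.002]
wrist_force: [2.7, 8.2, 3.4]
finger_gap: 0.0113
```

```bash
python3 - <<'E'
from h import *
import pickle
c=shot('wrist','w8');pickle.dump(c,open('w8.pkl','wb'))
y=-1.716; ex=np.array([np.cos(y),np.sin(y),0])
delta(np.array([.5614,.2344,.037])+.124*ex,y+np.pi)
a=c['color'][:,:,::-1]
cv2.imwrite('pics/w8c.png',cv2.resize(a[60:360,160:460],None,fx=2,fy=2,interpolation=cv2.INTER_CUBIC))
E
```

```text
clk 16.25 tcp [0.5381 0.0641 0.0366] ang 1.4266 tilt [ 0.0017  0.004  -1.    ] j6 0.11 F [2.3 8.4 3.4] gap 0.011
shift [ 0.0479 -0.0015 -0.0002] turn 0.0011
```

The view limit is reached, so I measure from sampled profiles along the fixture axis instead.

```bash
cat > prof.py <<'E'
from h import *
import pickle,sys
c=pickle.load(open(sys.argv[1],'rb'))
y=-1.716; ex=np.array([np.cos(y),np.sin(y),0]);ey=np.array([-ex[1],ex[0],0]);o=np.array([.5614,.2344,0])
g=cv2.cvtColor(c['color'],cv2.COLOR_RGB2GRAY)
xs=np.arange(150,216,2)
def row(yy,z):
    p=proj(c,[o+ex*x/1000+ey*yy/1000+[0,0,z] for x in xs]).astype(np.float32)
    return cv2.remap(g,p[:,0].reshape(1,-1),p[:,1].reshape(1,-1),cv2.INTER_LINEAR)[0],p[0],p[-1]
print('   x ',' '.join('%3d'%x for x in xs))
for z,ys in((.049,range(-64,-32,2)),(.045,range(-36,-12,3))):
    for yy in ys: r,a,b=row(yy,z); print(z,yy,' '.join('%3d'%v for v in r))
print(a,b,'cam x',(-np.array(c['R']).T@c['t']-o)@ex)
E
python3 prof.py w8.pkl
```

```text
x  150 152 154 156 158 160 162 164 166 168 170 172 174 176 178 180 182 184 186 188 190 192 194 196 198 200 202 204 206 208 210 212 214
0.049 -64 130 130 130 130 129 129 128 110 110 110 109 109 109 109 109 110  67  65 121 149 141  66 103 112 111 111 111 112 112 113 112 109 161
0.049 -62 131 128 128 131 131 130 127 128 129 128 128 128 128 127 127 128  64  79  80  80  79  79  79 128 127 128 128 128 128 128 128 127 134
0.049 -60 199 199 201 201 201 201 167 168 167 168 167 167 168 168 167 168  61  79  80  80  79  79  77 170 169 169 170 170 170 171 170 198 240
0.049 -58 202 203 203 203 203 204 169 169 169 169 170 169 171 170 171 171  62  79  79  81  79  79  78 171 171 171 171 172 171 171 173 234 242
0.049 -56 202 202 202 202 202 195 169 170 170 169 169 169 169 169 169 169  64  79  80  80  79  79  78 170 169 169 170 169 169 169 170 244 240
0.049 -54 141 142 136 143 125 140 122 122 122 122 121 122 126 127 125 126  63  79  80  81  80  79  78 126 126 126 106 126 126 129 161 206 202
0.049 -52 129 129 127 129  93 129  68 109  85 109 108 111 111  93 110  50  65  56  62  60  59  61  70 111  63 110
[... 1812 characters left out ...]
09 109 110 110 110 111 111 111 110 110 110 110 108 159 167 170
0.045 -24 109 109 107 166 154 107 108 109 111  31  34  34  34  32  61 110 110 110 110 110 167 166 119 109 110 109 144 146 171 168 168 170 170
0.045 -21 167 167 164 164 165 106 109 113 116  31  34  34  33  33  33 113 113 110 109 170 168 169 169 170 169 167 167 169 169 167 167 169 169
0.045 -18 165 165 163 164 139  70 106 113 101  32  33  33  33  33  27 113 113  62  89 171 170 173 173 170 170 168 168 167 168 169 167 167 169
0.045 -15 164 165 164  72  38  38 115 113  75  32  33  34  34  33  28 114 113  57  39  37 172 170 169 170 171 171 170 170 170 171 170 170 169
[378.12274 260.17682] [221.51822 260.25986] cam x 0.17305517488517375
```

Emit:
carry_out --pt "-1 -0.004 0 0 0 0 0" --pt "-1 -0.005 0 0 0 0 0" --pt "-1 -0.004 0 0 0 0 0" --pt "-1 -0.003 0 0 0 0 0" --pt "-1 -0.001 0 0 0 0 0" --pt "-1 0 0 0 0 0 0" --pt "-1 0 0 0 0 0 0"

```text
clock: 17.12
tcp_pos: [0.5356, 0.0477, 0.0365]
orientation: [-0.001, 0.756, 0.654, 0.002]
wrist_force: [2.2, 10.4, 2.7]
finger_gap: 0.011
```

```bash
python3 - <<'E'
from h import *
import pickle
c=shot('wrist','w9');pickle.dump(c,open('w9.pkl','wb'))
y=-1.716; ex=np.array([np.cos(y),np.sin(y),0])
delta(np.array([.5614,.2344,.037])+.124*ex,y+np.pi)
E
python3 prof.py w9.pkl | grep -E 'x|-46|-44|-27|-24|-21'
```

```text
clk 17.18 tcp [0.5356 0.0477 0.0365] ang 1.427 tilt [ 0.0019  0.0049 -1.    ] j6 0.08 F [ 2.8 10.4  2.5] gap 0.011
shift [ 0.0644 -0.0014 -0.0002] turn 0.0014
   x  150 152 154 156 158 160 162 164 166 168 170 172 174 176 178 180 182 184 186 188 190 192 194 196 198 200 202 204 206 208 210 212 214
0.049 -46 128 127 126 127 129 129 130 131 129 130 130 130 130 111 100 110 109 110  79  80  78  81  79  79 112 111 111 110  87 112 112 111 111
0.049 -44 127 127 127 107 110 119 122 126 110 111 124 127 123 110 110 110 110 110  76  74  75  75  74  75 113 112 111 111 112 113 112 111 111
0.045 -27 134  93 108 109 126 129 128 128 129 128 110 109 110 110 110 110 109  27  32  33  33  33  29 110 110 111 111 110 110 109 108 110 110
0.045 -24 133  94 109 110 167 168 145 130 108 108 106 170 169 117 109 109 111  28  34  33  34  33  30 109 109 109 111 109 170 169 112 108 110
0.045 -21 133  94 109 117 166 164 165 166 167 168 169 168 168 108 108 113 114  28  32  34  33  33  27 114 113 111 110 108 170 170 171 169 169
[418.22885 260.12622] [261.6212  260.71573] cam x 0.18970334093731006
```

Emit:
carry_out --pt "-1 -0.002 0 0 0 0 0" --pt "-1 0 0 0 0 0 0" --pt "-1 0 0 0 0 0 0" --pt "-1 0 0 0 0 0 0"

```text
clock: 17.68
tcp_pos: [0.5353, 0.0459, 0.0364]
orientation: [-0.001, 0.756, 0.655, 0.002]
wrist_force: [3.0, 11.1, 3.1]
finger_gap: 0.0109
```

```bash
python3 - <<'E'
from h import *
import pickle
c=shot('wrist','w10');pickle.dump(c,open('w10.pkl','wb'))
# housing check: white top at z=.040 from top camera
c=shot('top','top10');pickle.dump(c,open('top10.pkl','wb'))
E
python3 prof.py w10.pkl | grep -E 'x|-46|-44|-27|-24|-21'
```

```text
x  150 152 154 156 158 160 162 164 166 168 170 172 174 176 178 180 182 184 186 188 190 192 194 196 198 200 202 204 206 208 210 212 214
0.049 -46 129 128 127 128 128 129 128 107 130 130 129 130 129 130  59 110 109 110  78  80  79  81  79  79 112 111 111 110 113 113 112 112 111
0.049 -44 128 128 127 113 109 111 122 129 109 112 121 122 131 109 109 110 110 109  83  74  75  74  74  75 113 112 112 111 112 112 112 111 111
0.045 -27 180 129  93 109 110 127 129 128 128 129 107 110 110 110 109 110 109 109  28  34  34  33  32  30 110 111 111 111 110 109 109 109 110
0.045 -24 179 128  93 110 113 166 166 147 109 108 108 109 170 168 129 109 110 111  29  33  33  34  32  32 109 110 110 110 110 171 171 107 110
0.045 -21 179 129  94 109 124 165 166 166 166 168 169 168 168 167 107 108 113 114  29  33  33  34  33  27 114 113 109 110 108 171 171 171 169
[422.86206 260.1204 ] [266.3186  260.76324] cam x 0.19164348259669484
```

Emit:
carry_out --pt "-1 0 0 0 0 0 0" --pt "-1 0 0 0 0 0 0" --pt "-1 0 0 0 0 0 0" --pt "-1 0 0 0 0 0 0" --pt "-1 0 0 0 0 0 0" --pt "-1 0 0 0 0 0 0" --pt "-1 0 0 0 0 0 0" --pt "-1 0 0 0 0 0 0" --pt "-1 0 0 0 0 0 0" --pt "-1 0 0 0 0 0 0" --pt "-1 0 0 0 0 0 0" --pt "-1 0 0 0 0 0 0" --pt "-1 0 0 0 0 0 0" --pt "-1 0 0 0 0 0 0" --pt "-1 0 0 0 0 0 0"

```text
clock: 19.65
tcp_pos: [0.5353, 0.0459, 0.0364]
orientation: [-0.001, 0.756, 0.655, 0.002]
wrist_force: [4.6, 11.1, 2.5]
finger_gap: 0.0107
```

Emit:
carry_out --pt "-1 0.002 0 0 0 0 0" --pt "-1 0.004 0 0 0 0 0" --pt "-1 0.006 0 0 0 0 0" --pt "-1 0.006 0 0 0 0 0" --pt "-1 0.006 0 0 0 0 0" --pt "-1 0.006 0 0 0 0 0" --pt "-1 0.006 0 0 0 0 0" --pt "-1 0.006 0 0 0 0 0" --pt "-1 0.006 0 0 0 0 0" --pt "-1 0.005 0 0 0 0 0" --pt "-1 0.004 0 0 0 0 0" --pt "-1 0.003 0 0 0 0 0" --pt "-1 0.002 0 0 0 0 0" --pt "-1 0.001 0 0 0 0 0" --pt "-1 0 0 0 0 0 0" --pt "-1 0 0 0 0 0 0"

```text
clock: 21.65
tcp_pos: [0.5443, 0.1065, 0.037]
orientation: [-0.0, 0.756, 0.654, 0.001]
wrist_force: [0.5, 4.1, 7.1]
finger_gap: 0.0107
```

```bash
python3 - <<'E'
from h import *
y=-1.716; ex=np.array([np.cos(y),np.sin(y),0])
delta(np.array([.5614,.2344,.037])+.124*ex,y+np.pi)
E
```

```text
clk 21.65 tcp [0.5443 0.1065 0.037 ] ang 1.426 tilt [ 0.0015  0.0015 -1.    ] j6 0.19 F [0.5 4.1 7.1] gap 0.0107
shift [ 0.005  -0.0016 -0.    ] turn 0.0004
```

Emit:
carry_out --pt "-1 0.002 0 0 0 0 0" --pt "-1 0.0015 0 0 0 0 0" --pt "-1 0.001 0 0 0 0 0" --pt "-1 0 0 0 0 0 0" --pt "-1 0 0 0 0 0 0"

```text
clock: 22.28
tcp_pos: [0.5445, 0.1084, 0.0372]
orientation: [0.002, 0.757, 0.653, -0.001]
wrist_force: [-1.5, -4.9, 10.9]
finger_gap: 0.0109
```

Emit:
carry_out --pt "-0.7 0 0 0 0 0 0" --pt "-0.5 0 0 0 0 0 0" --pt "-0.1 0 0 0 0 0 0" --pt "-0.1 0 0 0 0 0 0" --pt "-0.1 0 0 0 0 0 0" --pt "-0.1 0 0 -0.02 0 0 0" --pt "-0.1 0 0 -0.03 0 0 0" --pt "-0.1 0 0 -0.04 0 0 0" --pt "-0.1 0 0 -0.04 0 0 0" --pt "-0.1 0 0 -0.03 0 0 0" --pt "-0.1 0 0 0 0 0 0" --pt "-0.1 0 0 0 0 0 0"

```text
clock: 23.78
tcp_pos: [0.5439, 0.1106, 0.1955]
orientation: [-0.0, 0.756, 0.654, -0.0]
wrist_force: [-0.1, -0.4, -1.0]
finger_gap: 0.0385
```

```bash
python3 - <<'E'
from h import *
import pickle
c=shot('wrist','w11');pickle.dump(c,open('w11.pkl','wb'))
y=-1.716; ex=np.array([np.cos(y),np.sin(y),0]);ey=np.array([-ex[1],ex[0],0]);o=np.array([.5614,.2344,0])
delta(o,y+np.pi)
d=pickle.load(open('w6.pkl','rb'))
def prof(c,xs,yy,z):
    g=cv2.cvtColor(c['color'],cv2.COLOR_RGB2GRAY)
    p=proj(c,[o+ex*x/1000+ey*yy/1000+[0,0,z] for x in xs]).astype(np.float32)
    return cv2.remap(g,p[:,0].reshape(1,-1),p[:,1].reshape(1,-1),cv2.INTER_LINEAR)[0]
for n,q in(('before',d),('after',c)):
    xs=np.arange(108,140,2); print(n,'bar',xs[0],[prof(q,xs,k,.045).tolist() for k in(-20,20)])
    xs=np.arange(40,66,2); print('housing edge',xs[0],[prof(q,xs,k,.04).tolist() for k in(-12,12)])
    ys=np.arange(-30,32,3); print('across',ys[0],[int(prof(q,[45],k,.04)[0]) for k in ys])
E
```

```text
clk 23.82 tcp [0.5435 0.1105 0.195 ] ang 1.4256 tilt [-0.0021 -0.     -1.    ] j6 0.2 F [-0.1 -0.9  0.5] gap 0.0385
shift [0.1253 0.0002 0.1949] turn 0.0
before bar 108 [[168, 163, 150, 152, 155, 68, 41, 49, 48, 46, 37, 137, 151, 150, 152, 152], [105, 105, 105, 105, 106, 54, 42, 49, 48, 45, 34, 134, 153, 152, 152, 153]]
housing edge 40 [[243, 244, 233, 112, 118, 230, 239, 206, 101, 94, 128, 234, 238], [243, 243, 244, 246, 248, 245, 238, 206, 105, 100, 132, 234, 236]]
across -30 [53, 48, 117, 119, 164, 247, 126, 246, 244, 243, 243, 244, 244, 243, 245, 158, 205, 82, 52, 53, 49]
after bar 108 [[169, 169, 158, 151, 152, 152, 154, 70, 43, 49, 48, 45, 38, 145, 151, 151], [97, 97, 97, 97, 98, 97, 99, 63, 41, 49, 48, 45, 36, 136, 154, 154]]
housing edge 40 [[243, 243, 243, 244, 240, 113, 126, 236, 237, 205, 125, 232, 238], [244, 244, 243, 243, 245, 248, 230, 245, 238, 199, 134, 233, 237]]
across -30 [53, 49, 112, 118, 193, 243, 243, 244, 245, 245, 245, 246, 246, 245, 243, 244, 245, 63, 53, 53, 48]
```

```bash
python3 - <<'E'
from h import *
print(env.hand_in())
E
```

```text
the job is handed in; nothing more can be done
None
```

I ran the whole task in about 24 s of the 58 s allowed and handed it in. No verdict was reported, so the result rests on my own checks.

- **Seating:** I gripped the gauge by its housing, laid it in the cutout with the rod in the slot, and let go. A picture from above showed it seated with the handle home.
- **Pull and hold:** I took the handle by its black bar and pulled it slowly. The measured profile put the bar and the marker tongue both at about 185–197 mm along the fixture, so they were level within about 1 mm. I held it there for over 2 s at about 11.5 N, and it was not seen past the marker.
- **Return:** I eased the handle back at 50 mm/s or less until the spring pull reversed to a light push. Then I let go and lifted clear to about 0.2 m.

**Final check:** the bar and the housing edge both lie about 4 mm further along the pull direction than before the pull. Their spacing is unchanged, so the slide is home. The housing rests near the stop cheeks, about 3 mm from centre by my estimate, which is inside the 6 mm limit.

**Not checked:** I had used all 12 picture views by the pull, so later checks were numerical only. I did not re-measure the multimeter, pliers or label roll; the arm did not go down near them.

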